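Re-fuse the lamp tester and prove a lamp in it

TASK

The lamp tester has lost its fuse: take the new white cartridge fuse from its block, drop it end-down into the tester's fuse well and let go. Then prove the opal tube lamp: put its cap in the brass bayonet test socket, pins in the slots, push it down against the spring, twist it clockwise to the stop (about a quarter turn) and keep holding it there, because this quick-test socket has no locking notch and its springs push the lamp back out when it is let go. Finish with the lamp still gripped, pressed in and turned home; leave the other lamps, the blown fuse and the pottery where they are.

Things in the scene. Friction and masses are not known exactly. Their poses are not given: they have to be found in the camera images.
- tester: Fixed grey-green steel case 160 (own x) x 250 (own y) x 75 mm high, origin at the centre of its underside. On its top, in own mm: brass bayonet socket at x -15, y 15; black-rimmed round fuse well at x -15, y -80; two unused white porcelain screw holders at x 35, y 88 (42 wide, 26 high) and x 45, y -30 (29 wide, 22 high).
- socket_mouth (a point): Centre of the bayonet socket's rim, 105 mm above the table, tester's axes. Brass tube 30 mm tall, bore 24.4, outside 33.6 mm. Two slots 7.5 mm wide run down from the rim at own +y and -y (white marks on the case); 8 mm below the rim they turn into a level run, 6 mm high, clockwise from above, to a stop about 1.5 rad past the slot (green marks).
- plunger (a joint): Spring contact plunger in the floor of the socket: how far it is pressed down, 0 to 0.011 m. At 0 its flat top is 11 mm below the rim. Spring 4.5 N at 0 plus 0.45 N per mm. Pressed 6.8 mm the lamp's pins just pass under the lip, at 9.3 mm they touch the bottom of the run.
- return_ring (a joint): Sprung ring in the socket's level run that the lamp's pins push round: 0 at rest (just past the entry slots) to 1.31 rad at the stop, clockwise seen from above. It resists with 0.11 N m at 0 rising to 0.30 N m at the stop (plus light damping) and turns the lamp back when it is let go.
- fuse_well (a point): Centre of the mouth of the fuse well, on the tester's top, 75 mm above the table. The well is upright, round, 17.5 mm wide and 41 mm deep; a fuse that is home stands 10 mm out of it.
- fuse_home (a point): Point in the fuse well where the middle of a fuse lies when it is home, 59.5 mm above the table.
- fuse_block: Fixed dark wooden block 110 (own x) x 60 (own y) x 30 mm high, origin at the centre of its underside; two holes 16 mm wide and 22 mm deep at own x -27 and +27 mm, each with a fuse standing upright in it, 29 mm of it above the block.
- new_fuse: The new cartridge fuse: a loose cylinder 14 mm in diameter and 51 mm long with white ceramic middle and 12 mm steel end caps, about 22 g; origin at the centre of its lower end, z along it. Either end may go down.
- new_fuse_mid (a point): Middle of the new fuse, 25.5 mm from either end.
- blown_fuse: The blown fuse: same size, scorched dark brown in the middle, in the other hole of the block. To be left alone.
- lamp_rack: Fixed pale wooden rack 250 (own x) x 75 (own y) x 34 mm high, origin at the centre of its underside; three lamps stand cap-down in oblong holes (26 x 33 mm, 27 mm deep) at own x -80, 0 and 80 mm, cap ends 10 mm above the table, bodies resting on the wood.
- tube_lamp: Lamp to prove: loose straight opal tube 36 mm in diameter, 110 mm long, about 75 g. Origin at the centre of its cap's lower end, z up the lamp. Nickel cap 22 mm in diameter from 0 to 24 mm (lower edge bevelled), body above. Two pins 3.5 mm thick along own +y and -y, centre 8 mm above the origin, 30 mm over their ends; a grey seam across the top and down the sides marks their line.
- candle_lamp: A lamp with an amber candle-shaped bulb, 102 mm long, in the rack. Origin at the cap's end. To be left alone.
- globe_lamp: A lamp with a small cream round bulb 45 mm across, 83 mm long, in the rack. Origin at the cap's end. To be left alone.
- green_flask: Painted flask with green foot, 66 mm across, 91 mm tall, standing at the back. Origin under its foot. To be left alone.
- red_flask: Painted flask with blue foot and red spots, 66 mm across, 91 mm tall. Origin under its foot. To be left alone.
- painted_cup: Painted cup with a red rim, 72 mm across, 85 mm tall, at the back. Origin under its foot. To be left alone.
- lidded_bowl: Painted bowl with a silver lid and blue knob, 98 mm across, 85 mm tall, at the back. Origin under its foot. To be left alone.
Things that resemble listed ones, but are neither listed nor needed, are in the scene too. What is shaped like the tube_lamp but blue, green or pink is not meant.

How it is judged (in metres and radians):
On the way, in this order (a step that is already met when the one before it is completed fails the run):
1. the new fuse is home in the fuse well and let go (horizontal distance between new_fuse_mid and fuse_home below 0.006 m and z of new_fuse_mid in the frame of fuse_home below 0.004 m and angle between the z axis of new_fuse and the z axis of tester, either way round below 0.15 rad and contact force between the fingers and new_fuse below 0.3 N), for 0.2 s.
2. the tube lamp is pushed down in the socket against the plunger, before it is turned (horizontal distance between tube_lamp and socket_mouth below 0.004 m and value of joint plunger above 0.005 m and value of joint return_ring below 0.4 rad and contact force between the fingers and tube_lamp above 1 N), for 0.05 s.
3. the tube lamp is turned clockwise to the stop while held (value of joint plunger above 0.005 m and value of joint return_ring above 1.15 rad and contact force between the fingers and tube_lamp above 1 N), for 0.3 s.
At the end, for the whole second after the job is handed in: New fuse home in the well and let go (within 6 mm of the axis, 4 mm of home height, 0.15 rad). Tube lamp upright in the socket within 4 mm of its axis, plunger pressed over 5 mm, return ring turned over 1.15 of 1.31 rad, lamp still and gripped with over 2 N (all of step 1 and horizontal distance between tube_lamp and socket_mouth below 0.004 m and z of tube_lamp in the frame of socket_mouth below -0.016 m and angle between tube_lamp's own z axis and vertical below 0.12 rad and value of joint plunger above 0.005 m and value of joint return_ring above 1.15 rad and contact force between the fingers and tube_lamp above 2 N and linear speed of tube_lamp below 0.02 m/s); the arm keeps its last pose, push and grip.
It fails at once if another lamp, the blown fuse or a piece of pottery is moved by more than 25 mm (distance of any of candle_lamp, globe_lamp, blown_fuse, green_flask, red_flask, painted_cup, lidded_bowl from where it was at the start of the episode above 0.025 m).
It also fails if it takes over 67 s, if anything falls off the work surface, if the arm or the gripper's body presses on something with over 40 N, if the wrist force passes 120 N, or if a joint passes its speed limit or range.

ROBOT

A 6-joint arm with a two-finger parallel gripper is mounted at the origin on the work surface. World frame = base frame: x ahead of the robot, y to its left, z up, the work surface at z = 0. Lengths are in mm, angles in degrees, forces in N, time in s.
With the tool pointing down it reaches from about 350 to 775 mm from the base axis. Payload 5.5 kg.
Tool frame: the origin (TCP) lies on the front face of the gripper's body, between the roots of the fingers; the fingertips stand 73 mm ahead of it and the grasp point (between the pads) lies 54 mm ahead of it (manip.grasp_offset is the distance from the TCP to the grasp point, in mm); z points along the fingers, y is the line along which they close (so a half turn about z gives the same grasp; the last joint's range is limited). The gripper opens to 85 mm and grips with 20 to 120 N. Pads are 22 mm wide; open, the fingers measure 114 mm over their backs; the gripper's body (76 mm by 85 mm) begins 54 mm behind the grasp point. The pads swing forward as they close: fully open they stand 13 mm farther back than shut.
Start: joints at [67.632, 17.945, 2.641, 74.691, 0, 82.002], TCP at [142.723, 557.04, 303.923] pointing down, gripper open.
Joint ranges: [-158.12, 158.12], [-49.38, 96.58], [-58.88, 72.47], [-126.05, 133.96], [-84.25, 85.87], [-180, 180]. Speed limits (degrees/s): [147.25, 147.25, 180, 180, 180, 180].

INTERFACE

Orientations are given as [roll, pitch, yaw] about the fixed x, y, z axes, in that order (R = Rz(yaw) Ry(pitch) Rx(roll)).
In Python, from cell import manip, viewer, models gives the robot as it stands. The module is installed in compiled form; this text tells all that it offers.
- The arm moves only by the tool carry_out, never from a script. Its argument "deltas" is a list of rows, each a list of 5 numbers: the closure, from 0 (fully open) to 1 (shut), then the shift along the tool's x, y, z normalised to -1 to 1, where 1 is 150 mm, then the turn about the tool's z normalised to -1 to 1, where 1 is 180 degrees. A call has 1 to 12 rows; each row is the pose to reach, as a shift and turn from the pose commanded when the call began, along the tool's axes at that moment, turning the shorter way round; what a row does not reach only later rows make up. A row lasts 1/10 s, in which the tool goes at most 50 mm and 8.59 degrees, less where a joint would pass 70% of its speed; a pose out of reach is approached as far as the arm can. A call with a number of a shift or a turn outside -1 to 1 is refused whole. A call with a gripper value outside its range is refused whole. The fingers move at their own pace and stop on an object; "force" is the grip in N (left out, the last holds). Time passes only in rows, so rows that repeat a pose let the fingers close. It gives the time, the measured TCP pose, the force, the opening and the grip force at its end, in the units of the state.
- manip.observe(): the state, without advancing time (a new reading comes with each control period).
- viewer.camera(name): name is "side" or "top"; returns (picture, depth): 400x640x3 uint8, red, green, blue; 400x640 float32, mm along the optical axis (not along the pixel's ray), 0 where there is no reading.
- viewer.get_calibration(name): a dict with "K" (3x3 intrinsics, pixels), "dist" ([k1, k2, p1, p2, k3] as OpenCV has them; the pictures are not rectified), "R" (3x3) and "t" (3): a world point X has camera coordinates R X + t. Camera axes: x right, y down, z forward; pixel columns grow to the right and rows downward; lengths in mm; the calibration is good to about 2 mm. A picture is of the moment at which its call begins. get_calibration takes no time and is no camera call.
- manip.job_done(): hands the job in; it is judged then, once.
Trained networks look in the newest picture that a camera, given by its name, has taken for a name from the list of things; names that differ only in an ending like _2 or _b are one class to them, and where a whole thing is asked for, a point or a joint stands for the part that bears it (a point fixed in the world has none). Each returns a list of dicts, best first, with "confidence" (0 to 1); they miss things now and then, are a little off and sometimes report something else, mostly with a low value. They report only what shows in the picture. A call takes as long as a camera call. They do not tell look-alikes from the thing itself.
- models.masks_of(camera, label): "mask" (400x640 bool, what is visible of it).
- models.pinpoint(camera, label): "xyz" ([x, y, z] in mm, in the coordinates of the camera as it stood for that picture, good to about 4 mm: a listed point, or the origin of a listed thing).
The state is a dict: "time_s": time; "joints": joint angles; "dq": joint speeds; "joint_efforts": joint torques, N m; "tool_pos": TCP position; "tool_rot": TCP orientation; "force": force on the tool from outside, world axes, zero at the start; "torque": the same for the moment, N m; "finger_gap": finger opening in mm; "gripper_force": force on a finger pad.
Only numpy, scipy, OpenCV 4.12 (cv2) and the standard library are available. Lean on these libraries where they do the work, as an engineer would, in place of code of your own. Each camera call takes 0.05 s, during which the arm holds its last target. There are 200 camera calls.

## Working session

There is one attempt and no reset: what is moved stays moved. The work goes in short steps, Python scripts to look and compute and a tool call to move; the robot and the scene stay as the last step left them, time stands still between calls to the robot, and variables do not carry over. Pictures are saved under pics/ and viewed, at most 10 in all, crops included, and the job is handed in when it is done.

Besides the shell and the picture viewer there is one more tool, called after ">>>" in YAML: its name, and indented under it one key for each argument. carry_out: Moves the arm, as the interface text tells. Its arguments: {"type":"object","properties":{"deltas":{"type":"array"},"force":{"type":"number"}},"required":["deltas"]}

```bash
mkdir -p pics
cat > h.py <<'E'
from cell import manip, viewer, models
import numpy as np, cv2
def cal(c):
    k=viewer.get_calibration(c); return [np.array(k[n],float) for n in("K","dist","R","t")]
def w(c,p):
    K,d,R,t=cal(c); return R.T@(np.array(p,float)-t.ravel())
def px(c,X):
    K,d,R,t=cal(c); return cv2.projectPoints(np.array(X,float).reshape(-1,3),cv2.Rodrigues(R)[0],t,K,d)[0].reshape(-1,2)
def cloud(c,depth):
    K,d,R,t=cal(c); v,u=np.mgrid[0:400,0:640]
    n=cv2.undistortPoints(np.stack([u,v],-1).reshape(-1,1,2).astype(float),K,d).reshape(400,640,2)
    P=np.dstack([n*depth[...,None],depth]); return (P-t.ravel())@R
def ray(c,u,v,z):
    K,d,R,t=cal(c); n=cv2.undistortPoints(np.array([[[u,v]]],float),K,d).ravel()
    o=-R.T@t.ravel(); r=R.T@np.array([n[0],n[1],1]); return o+r*(z-o[2])/r[2]
E
python3 - <<'E'
from h import *
print(manip.observe())
for c in("top","side"):
    im,d=viewer.camera(c); cv2.imwrite(f"pics/{c}0.png",im[...,::-1]); np.savez(f"{c}0.npz",im=im,d=d)
    for l in("tester","socket_mouth","fuse_well","fuse_block","new_fuse","new_fuse_mid","blown_fuse","lamp_rack","tube_lamp"):
        for r in models.pinpoint(c,l)[:3]:
            X=w(c,r["xyz"]); print(c,l,round(r["confidence"],2),X.round(0),px(c,X).round(0)[0])
E
```

```text
{'time_s': 0.0, 'joints': array([ 6.76321777e+01,  1.79908551e+01,  2.57676215e+00,  7.46902278e+01,
       -1.58056756e-03,  8.20006864e+01]), 'dq': array([ 0.02370373, -0.01527966,  0.05262585,  0.10211415, -0.05608267,
        0.12316183]), 'joint_efforts': array([ 1.09809882e-04, -4.80629933e+01,  2.98532456e+01,  1.94755162e-02,
        5.30043815e-05,  1.16095016e-06]), 'tool_pos': array([142.56808869, 556.65318389, 303.0067173 ]), 'tool_rot': array([-1.79896474e+02, -1.29522184e-02,  1.65631481e+02]), 'force': array([ 0.35144801, -0.61601549,  1.08020747]), 'torque': array([-0.06169887, -0.02835727,  0.02957885]), 'gripper_force': 0.0, 'finger_gap': 85.32871676466263}
top tester 0.8 [579.   1.  -2.] [337. 204.]
top socket_mouth 0.77 [563.  22. 108.] [328. 203.]
top fuse_well 0.66 [562.  21. 109.] [329. 204.]
top fuse_block 0.72 [ 508. -324.   -1.] [463. 232.]
top new_fuse 0.57 [ 538. -331.   10.] [467. 220.]
top blown_fuse 0.46 [ 482. -326.    6.] [466. 242.]
top lamp_rack 0.74 [505. 299.   3.] [221. 232.]
top tube_lamp 0.79 [325. 279.   2.] [227. 303.]
top tube_lamp 0.79 [387. 178.  -2.] [267. 279.]
top tube_lamp 0.68 [430. 287.   6.] [224. 261.]
side tester 0.96 [574.  -2.  -0.] [321. 219.]
side socket_mouth 0.6 [565.  19. 102.] [320. 198.]
side socket_mouth 0.43 [ 692. -329.    3.] [325. 144.]
side fuse_well 0.64 [549. -75.  78.] [339. 184.]
side fuse_block 0.67 [ 507. -331.    2.] [378. 156.]
side new_fuse 0.52 [ 508. -331.    3.] [378. 156.]
side new_fuse 0.48 [ 535. -333.    3.] [370. 154.]
side new_fuse 0.31 [ 761. -153.   -4.] [284. 172.]
side new_fuse_mid 0.41 [ 536. -331.   29.] [370. 147.]
side blown_fuse 0.39 [ 486. -327.    5.] [384. 158.]
side lamp_rack 0.77 [502. 297.  -0.] [300. 317.]
side tube_lamp 0.9 [324. 275.  -1.] [378. 336.]
side tube_lamp 0.89 [418. 418.   1.] [313. 380.]
side tube_lamp 0.88 [318. 189.   4.] [392. 304.]
```

View pics/top0.png

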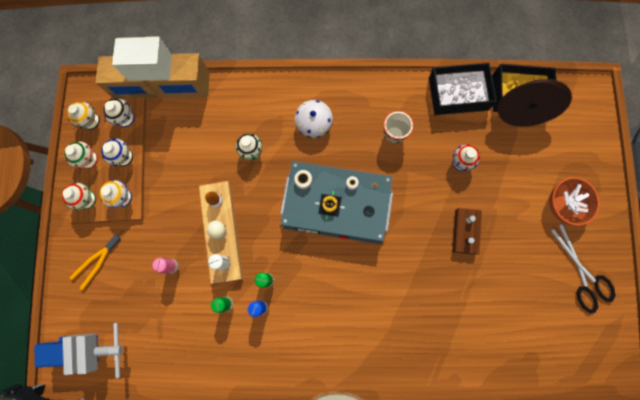

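View pics/side0.png

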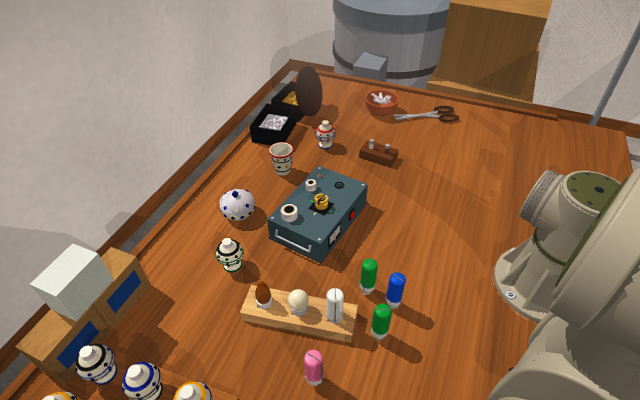

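Run:
```python
from h import *
T=np.load("top0.npz");S=np.load("side0.npz")
def cr(im,u,v,r): return cv2.resize(im[v-r:v+r,u-r:u+r],(390,290 if 0 else 390),interpolation=cv2.INTER_CUBIC)
a=[cr(T["im"],469,230,26),cr(S["im"],380,150,26)]
b=[cr(T["im"],220,250,26),cr(S["im"],336,305,30)]
c=[cr(T["im"],335,203,30),cr(T["im"],335,203,60)]
M=np.vstack([np.hstack([a[0],b[0]]),np.hstack([a[1],b[1]])]); M=cv2.resize(M,(600,600))
cv2.imwrite("pics/crop1.png",M[...,::-1])
M=np.hstack([cr(T["im"],335,203,58),cr(S["im"],322,208,52)]);cv2.imwrite("pics/crop2.png",M[...,::-1])
# tops from depth
for n,D in(("top",T),("side",S)):
    P=cloud(n,D["d"])
    for nm,xy,zr,r in(("tubetop",(430,287),(110,128),35),("fuseA",(538,-331),(48,70),22),("fuseB",(482,-328),(48,70),22),("tester",(575,0),(70,79),170),("block",(508,-328),(25,34),70),("rack",(503,298),(29,37),150),("sock",(563,20),(98,112),28)):
        m=(np.hypot(P[...,0]-xy[0],P[...,1]-xy[1])<r)&(P[...,2]>zr[0])&(P[...,2]<zr[1])
        q=P[m]
        if len(q)<3: print(n,nm,len(q));continue
        rect=cv2.minAreaRect(q[:,:2].astype(np.float32))
        print(n,nm,len(q),"mean",q.mean(0).round(1),"z50",np.median(q[:,2]).round(1),"rect",[np.round(x,1) for x in rect],"mid uv",np.argwhere(m).mean(0)[::-1].round(1))
```

```text
top tubetop 169 mean [425.1 281.5 118.8] z50 118.8 rect [array([425.3, 281.9]), array([30.2, 33.2]), np.float64(80.7)] mid uv [215.3 261.3]
top fuseA 33 mean [ 534.7 -328.7   57.9] z50 59.4 rect [array([ 534.7, -329.7]), array([13.3, 11.8]), np.float64(83.5)] mid uv [471.6 218.3]
top fuseB 32 mean [ 480.6 -323.1   57.4] z50 58.1 rect [array([ 480.7, -323.2]), array([11.8, 12.8]), np.float64(2.9)] mid uv [470.3 240.4]
top tester 5696 mean [573.9  -1.1  75.5] z50 75.7 rect [array([578.5,   1.9]), array([250.6, 161.8]), np.float64(80.9)] mid uv [338.1 201.2]
top block 939 mean [ 507.4 -327.    30.2] z50 30.3 rect [array([ 508.4, -327.9]), array([ 62.6, 111.7]), np.float64(82.5)] mid uv [468.1 230.7]
top rack 1807 mean [499.6 293.   34.2] z50 34.4 rect [array([496.4, 340.9]), array([250.4, 166.3]), np.float64(9.3)] mid uv [220.7 233.2]
top sock 79 mean [565.6  19.3 104.9] z50 105.3 rect [array([565.2,  19.4]), array([31.9, 30.6]), np.float64(0.1)] mid uv [329.6 202.4]
side tubetop 206 mean [423.  285.2 117.2] z50 117.7 rect [array([423.3, 283.6]), array([32.4, 32.8]), np.float64(43.9)] m
[... 174 characters left out ...]
0 mean [ 479.3 -323.2   55.7] z50 56.7 rect [array([ 479.8, -325. ]), array([10.5, 17.6]), np.float64(19.6)] mid uv [387.5 146. ]
side tester 3556 mean [569.3   9.9  74.7] z50 74.7 rect [array([5.762e+02, 5.000e-01]), array([254.4, 162.8]), np.float64(80.9)] mid uv [319.9 204.2]
side block 394 mean [ 505.  -324.4   30.1] z50 30.2 rect [array([ 506.8, -329.2]), array([ 67.4, 111.6]), np.float64(82.8)] mid uv [379.  150.6]
side rack 2467 mean [497.  302.5  32.9] z50 32.9 rect [array([503.6, 296.4]), array([251.7,  78.1]), np.float64(9.8)] mid uv [300.6 312.4]
side sock 67 mean [562.9  19.7 103.9] z50 104.2 rect [array([563.6,  17.8]), array([31.9, 32.9]), np.float64(78.1)] mid uv [321.  198.4]
```

View pics/crop1.png

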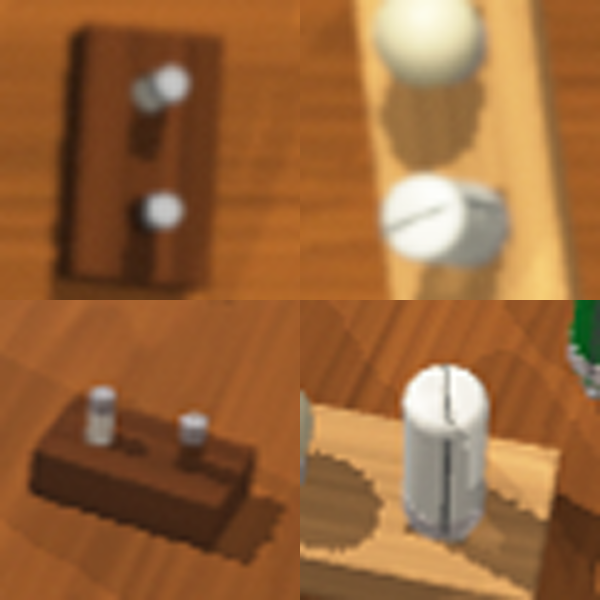

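View pics/crop2.png

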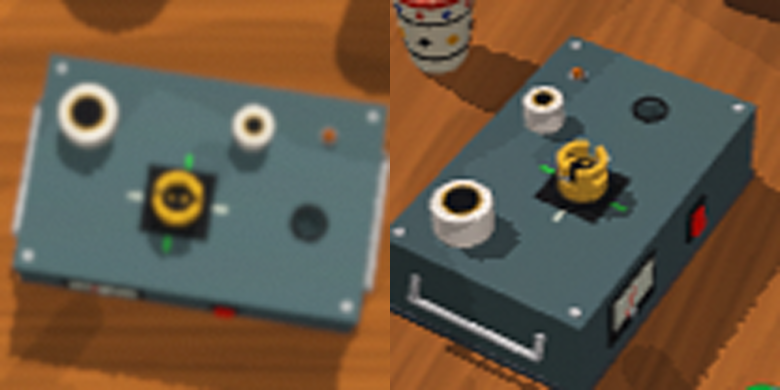

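Run:
```python
from h import *
for c in("top","side"):
    K,d,R,t=cal(c); print(c,(-R.T@t.ravel()).round(0))
T=np.load("top0.npz")["im"];S=np.load("side0.npz")["im"]
for c,p in(("top",((209.1,262.5),(218.3,259.5))),("side",((335.4,288.6),(336,294)))):
    a,b=[ray(c,*q,119.5) for q in p]; print(a.round(1),b.round(1),np.degrees(np.arctan2(*(b-a)[1::-1])))
# finer: darkness-weighted line fit inside top disc
for c,im,ctr in(("top",T,(424.5,282.5)),("side",S,(424.5,283.5))):
    g=cv2.cvtColor(im,cv2.COLOR_RGB2GRAY).astype(float)
    N=61; s=np.linspace(-15,15,N); X=np.array([[ctr[0]+x,ctr[1]+y,119.5] for x in s for y in s])
    uv=px(c,X).astype(np.float32).reshape(N,N,2)
    v=cv2.remap(g.astype(np.float32),uv[...,0],uv[...,1],cv2.INTER_CUBIC)
    best=[]
    for a in range(0,180,2):
        for o in np.arange(-5,5.1,.5):
            r=np.linspace(-11,11,40); ux,uy=np.cos(np.radians(a)),np.sin(np.radians(a))
            mx=(-uy*o+r*ux)/.5+30; my=(ux*o+r*uy)/.5+30
            best.append((cv2.remap(v,my.astype(np.float32)[None],mx.astype(np.float32)[None],1).mean(),a,o))
    print(c,sorted(best)[:6],v.mean())
```

```text
top [ 383.   13. 1155.]
side [265. 729. 838.]
[422.1 295.8 119.5] [429.2 274.5 119.5] -71.47693534550152
[427.8 271.2 119.5] [422.  282.9 119.5] 116.27686092484998
top [(np.float32(215.45222), 112, np.float64(-1.5)), (np.float32(215.56511), 114, np.float64(-1.5)), (np.float32(215.88167), 110, np.float64(-1.5)), (np.float32(216.15515), 116, np.float64(-1.5)), (np.float32(216.19878), 112, np.float64(-1.0)), (np.float32(216.44588), 110, np.float64(-1.0))] 229.61232
side [(np.float32(166.05388), 112, np.float64(0.5)), (np.float32(166.8625), 110, np.float64(0.5)), (np.float32(167.92836), 114, np.float64(0.5)), (np.float32(170.10149), 108, np.float64(0.5)), (np.float32(171.42519), 112, np.float64(0.0)), (np.float32(171.93198), 116, np.float64(0.5))] 214.8301
```

>>> carry_out:
  deltas:
    - [0.3,0,0,0,0]

```text
time_s: 1.1
tool_pos: [142.7, 557.0, 303.9]
tool_rot: [180.0, 0.0, 165.6]
force: [0.1, 0.5, 0.5]
finger_gap: 73.2
gripper_force: 0.0
```

>>> carry_out:
  deltas:
    - [0.3,-1,-1,0,0.17]
    - [0.3,-1,-1,0,0.17]
    - [0.3,-1,-1,0,0.17]
    - [0.3,-1,-1,0,0.17]
    - [0.3,-1,-1,0,0.17]

```text
time_s: 1.6
tool_pos: [252.1, 371.2, 304.1]
tool_rot: [-180.0, 0.1, 134.7]
force: [0.1, 0.2, 0.0]
finger_gap: 59.5
gripper_force: 0.0
```

>>> carry_out:
  deltas:
    - [0.3,-1,-0.27,0,0]
    - [0.3,-1,-0.27,0,0]
    - [0.3,-1,-0.27,0,0]
    - [0.3,-1,-0.27,0,0]

```text
time_s: 2.0
tool_pos: [330.6, 236.5, 304.2]
tool_rot: [180.0, 0.1, 134.7]
force: [-0.9, 0.3, -0.1]
finger_gap: 59.6
gripper_force: 0.0
```

>>> carry_out:
  deltas:
    - [0.3,-1,-0.67,0,0]
    - [0.3,-1,-0.67,0,0]
    - [0.3,-1,-0.67,0,0]
    - [0.3,-1,-0.67,0,0]

```text
time_s: 2.4
tool_pos: [363.8, 61.0, 304.2]
tool_rot: [180.0, 0.1, 135.0]
force: [0.1, 0.4, -0.6]
finger_gap: 59.5
gripper_force: 0.0
```

>>> carry_out:
  deltas:
    - [0.3,-1,-0.53,0,0]
    - [0.3,-1,-0.53,0,0]
    - [0.3,-1,-0.53,0,0]
    - [0.3,-1,-0.53,0,0]

```text
time_s: 2.8
tool_pos: [414.9, -102.7, 304.0]
tool_rot: [180.0, 0.1, 134.9]
force: [0.1, 1.0, -0.5]
finger_gap: 59.6
gripper_force: 0.0
```

>>> carry_out:
  deltas:
    - [0.3,-1,-0.33,0,-0.2]
    - [0.3,-1,-0.33,0,-0.2]
    - [0.3,-1,-0.33,0,-0.2]
    - [0.3,-1,-0.33,0,-0.2]
    - [0.3,-1,-0.33,0,-0.2]

```text
time_s: 3.3
tool_pos: [485.5, -241.7, 302.9]
tool_rot: [180.0, -0.0, 171.1]
force: [-0.6, 0.6, 0.3]
finger_gap: 59.4
gripper_force: 0.0
```

```bash
cat >> h.py <<'E'
def go(x,y,z,yaw,frm=None):
    s=manip.observe(); p=s["tool_pos"] if frm is None else np.array(frm[:3],float); a=s["tool_rot"][2] if frm is None else frm[3]
    r=np.radians(a); d=np.array([x,y,z])-p
    t=np.array([d@[np.cos(r),np.sin(r),0],d@[np.sin(r),-np.cos(r),0],-d[2]])/150
    print("row",t.round(4),"turn",round(((a-yaw+180)%360-180)/180,4),"n",round(max(np.linalg.norm(d)/50,abs((a-yaw+180)%360-180)/8.59),1),"off",s["tool_pos"].round(1),s["tool_rot"].round(2), manip.grasp_offset)
E
python3 -c "
from h import *
go(534.5,-329.5,180,172.5)"
```

```text
row [-0.4133 -0.5277  0.8192] turn -0.0079 n 3.2 off [ 485.5 -241.7  302.9] [ 1.7995e+02 -4.0000e-02  1.7108e+02] 53.900000000000006
```

>>> carry_out:
  deltas:
    - [0.4,-0.413,-0.528,0.82,-0.008]
    - [0.4,-0.413,-0.528,0.82,-0.008]
    - [0.4,-0.413,-0.528,0.82,-0.008]
    - [0.4,-0.413,-0.528,0.82,-0.008]
    - [0.4,-0.413,-0.528,0.82,-0.008]
    - [0.4,-0.413,-0.528,0.82,-0.008]

```text
time_s: 3.9
tool_pos: [533.5, -327.1, 182.2]
tool_rot: [180.0, 0.0, 172.5]
force: [-0.4, 0.3, 0.5]
finger_gap: 51.2
gripper_force: 0.0
```

```bash
python3 -c "
from h import *
go(534.5,-329.5,110,172.5)
im,d=viewer.camera('side'); im2,_=viewer.camera('top')
f=lambda m,u,v,r:cv2.resize(m[v-r:v+r,u-r:u+r],(400,400),interpolation=2)
cv2.imwrite('pics/a1.png',np.hstack([f(im,372,130,45),f(im2,470,220,45)])[...,::-1])"
```

```text
row [-0.0087 -0.0153  0.4814] turn -0.0 n 1.4 off [ 533.5 -327.1  182.2] [1.7999e+02 3.0000e-02 1.7249e+02] 53.900000000000006
```

View pics/a1.png

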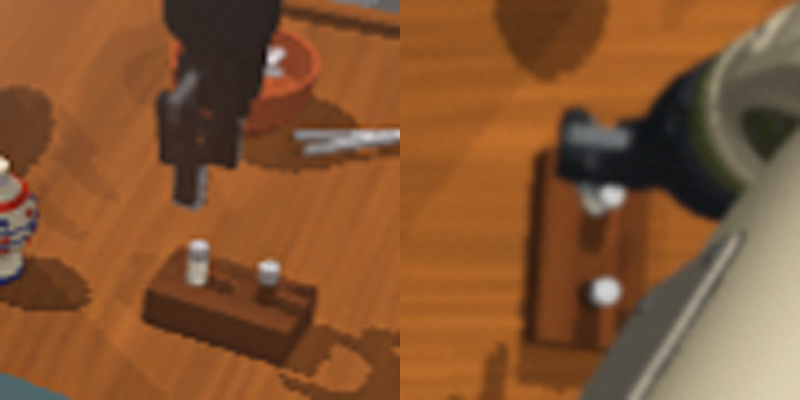

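>>> carry_out:
  deltas:
    - [0.4,0,0,0,0]
    - [0.4,0,0,0,0]

```text
time_s: 4.2
tool_pos: [533.6, -328.1, 182.5]
tool_rot: [-179.9, 0.1, 172.5]
force: [-0.7, 0.3, -0.9]
finger_gap: 51.5
gripper_force: 0.0
```

```bash
python3 -c "
from h import *
go(534.5,-329.5,110,172.5)"
```

```text
row [-0.007  -0.0085  0.4834] turn -0.0 n 1.5 off [ 533.6 -328.1  182.5] [-1.7994e+02  1.2000e-01  1.7249e+02] 53.900000000000006
```

>>> carry_out:
  deltas:
    - [0.4,-0.007,-0.009,0.24,0]
    - [0.4,-0.007,-0.009,0.475,0]
    - [0.4,-0.007,-0.009,0.475,0]
    - [0.6,-0.007,-0.009,0.475,0]
    - [1,-0.007,-0.009,0.475,0]
    - [1,-0.007,-0.009,0.475,0]
    - [1,-0.007,-0.009,0.475,0]
    - [1,-0.007,-0.009,0.475,0]
    - [1,-0.007,-0.009,0.475,0]
  force: 40

```text
time_s: 5.1
tool_pos: [535.3, -330.8, 112.0]
tool_rot: [-179.9, 0.2, 172.5]
force: [-1.1, 0.1, 6.4]
finger_gap: 11.9
gripper_force: 39.1
```

>>> carry_out:
  deltas:
    - [1,0,0,-0.2,0]
    - [1,0,0,-0.5,0]
    - [1,0,0,-0.73,0]
    - [1,0,0,-0.73,0]

```text
time_s: 5.5
tool_pos: [536.6, -331.8, 226.1]
tool_rot: [-179.7, 0.6, 172.5]
force: [-0.1, -1.2, 0.2]
finger_gap: 12.0
gripper_force: 39.9
```

```bash
python3 -c "
from h import *
go(550,-90,221,172.5)"
```

```text
row [0.1221 1.6096 0.0342] turn -0.0001 n 4.8 off [ 536.6 -331.8  226.1] [-179.66    0.56  172.48] 53.900000000000006
```

>>> carry_out:
  deltas:
    - [1,0.08,0.83,0,0]
    - [1,0.08,0.83,0,0]
    - [1,0.08,0.83,0,0]
    - [1,0.08,0.83,0,0]

```text
time_s: 5.9
tool_pos: [538.1, -201.3, 219.1]
tool_rot: [179.9, -0.1, 172.7]
force: [-0.2, -0.1, -0.4]
finger_gap: 11.8
gripper_force: 39.9
```

>>> carry_out:
  deltas:
    - [1,0.07,0.83,0,0]
    - [1,0.07,0.83,0,0]
    - [1,0.07,0.83,0,0]
    - [1,0.07,0.83,0,0]
    - [1,0.07,0.83,0,0]

```text
time_s: 6.4
tool_pos: [544.8, -80.4, 219.1]
tool_rot: [-180.0, 0.0, 172.5]
force: [0.1, -0.2, -0.9]
finger_gap: 12.0
gripper_force: 39.9
```

```bash
python3 -c "
from h import *
go(550,-75.5,221,172.5)
for c in('side','top'):
    im,d=viewer.camera(c); np.savez(c+'1.npz',im=im,d=d)
    for l in('new_fuse','new_fuse_mid','fuse_well'):
        for r in models.pinpoint(c,l)[:2]:
            X=w(c,r['xyz']); print(c,l,round(r['confidence'],2),X.round(1))
im=np.load('side1.npz')['im'];im2=np.load('top1.npz')['im']
f=lambda m,u,v,r:cv2.resize(m[v-r:v+r,u-r:u+r],(400,400),interpolation=2)
u,v=px('side',[550,-75,130])[0].astype(int);u2,v2=px('top',[550,-75,110])[0].astype(int)
print(u,v,u2,v2)
cv2.imwrite('pics/a2.png',np.hstack([f(im,u,v,40),f(im2,u2,v2,40)])[...,::-1])"
```

```text
row [-0.0303  0.0372 -0.0126] turn 0.0001 n 0.1 off [544.8 -80.4 219.1] [-1.7996e+02  3.0000e-02  1.7251e+02] 53.900000000000006
side new_fuse 0.54 [544.8 -76.5 110.6]
side new_fuse_mid 0.51 [543.8 -79.8 138.4]
side fuse_well 0.88 [549.4 -76.5  75.3]
top new_fuse 0.68 [801.3  62.3  -3.1]
top fuse_well 0.37 [564.   24.5 105.8]
338 169 369 208
```

View pics/a2.png

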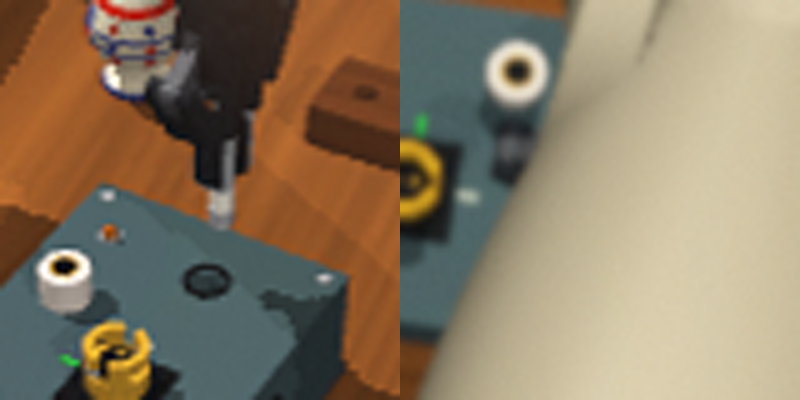

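```bash
cat >> h.py <<'E'
def cyl(c,D,ctr,R,z0,z1,rad,exc=None):
    """fit vertical cylinder axis xy from depth points of a side camera"""
    from scipy.optimize import least_squares
    P=cloud(c,D["d"]); m=(np.hypot(P[...,0]-ctr[0],P[...,1]-ctr[1])<rad)&(P[...,2]>z0)&(P[...,2]<z1)
    q=P[m]; f=lambda p:np.hypot(q[:,0]-p[0],q[:,1]-p[1])-R
    s=least_squares(f,ctr,loss="soft_l1"); return s.x.round(1),len(q),np.abs(f(s.x)).mean().round(2),q[:,2].min().round(1)
E
python3 -c "
from h import *
D=np.load('side1.npz')
print(cyl('side',D,(544.5,-78),7,105,125,14),cyl('side',D,(544.5,-78),7,105,135,14))
D=np.load('side0.npz')
print(cyl('side',D,(534.5,-329.5),7,35,52,14))
P=cloud('side',D['d'])
im=np.load('side1.npz')['im'].astype(int)
# dark well centroid in unobstructed first picture
g=np.load('side0.npz')['im'].sum(-1); 
N=81;s=np.linspace(-20,20,N)
for c in('side','top'):
  g=np.load(c+'0.npz')['im'].astype(np.float32).mean(-1)
  X=np.array([[549+a,-76+b,75] for a in s for b in s]); uv=px(c,X).astype(np.float32).reshape(N,N,2)
  v=cv2.remap(g,uv[...,0],uv[...,1],1)
  k=np.hypot(*np.meshgrid(np.arange(-24,25)*.5,np.arange(-24,25)*.5))<11.5
  r=cv2.filter2D(v,-1,k.astype(np.float32)/k.sum()); i=np.unravel_index(r[24:-24,24:-24].argmin(),(33,33)); print(c,'well',549+s[i[0]+24],-76+s[i[1]+24])
"
```

```text
(array([543.6, -82.3]), 16, np.float64(1.0), np.float64(114.4)) (array([543.2, -82.4]), 29, np.float64(0.84), np.float64(114.4))
(array([ 534.9, -333.8]), 18, np.float64(1.69), np.float64(35.8))
side well 550.0 -76.5
top well 550.5 -74.0
```

>>> carry_out:
  deltas:
    - [1,0,0,0,0]

```text
time_s: 6.9
tool_pos: [544.5, -80.6, 219.1]
tool_rot: [180.0, 0.0, 172.4]
force: [-0.2, -0.8, -0.9]
finger_gap: 12.5
gripper_force: 39.9
```

```bash
python3 -c "
from h import *
go(550,-75.5,221,172.5)"
```

```text
row [-0.0319  0.0385 -0.0127] turn -0.0004 n 0.2 off [544.5 -80.6 219.1] [180.     0.   172.43] 53.900000000000006
```

```bash
python3 -c "
from h import *
print(ray('side',342.2,172,114.4),ray('side',339.6,185,75),ray('side',342.3,168,130))
X=np.array([544.5,-80.6]);print(px('side',[[*X,114],[*X,130],[550,-75.5,75]]))
C=np.array([265,729.]);d=X-C;n=np.array([-d[1],d[0]])/np.hypot(*d);print('perp',n)
"
```

```text
[544.62975005 -86.42533514 114.4       ] [547.34762098 -76.23001532  75.        ] [544.06945568 -84.46304058 130.        ]
[[341.49135255 173.42625465]
 [341.64574694 168.82361888]
 [338.60144893 184.92609261]]
perp [0.94525505 0.32633249]
```

>>> carry_out:
  deltas:
    - [1,-0.032,0.036,0,0]
    - [1,-0.032,0.036,0.2,0]
    - [1,-0.032,0.036,0.2,0]

```text
time_s: 7.2
tool_pos: [548.4, -74.5, 186.2]
tool_rot: [179.9, -0.3, 172.5]
force: [-0.5, 0.1, -0.9]
finger_gap: 12.5
gripper_force: 39.9
```

```bash
python3 -c "
from h import *
go(550,-75.5,190,172.5)
im,d=viewer.camera('side'); np.savez('side2.npz',im=im,d=d)
print(cyl('side',dict(d=d),(549,-78),7,80,100,14))
f=lambda m,u,v,r:cv2.resize(m[v-r:v+r,u-r:u+r],(600,600),interpolation=2)
cv2.imwrite('pics/a3.png',f(im,340,172,30)[...,::-1])"
```

```text
row [-0.0112 -0.0051 -0.0254] turn -0.0 n 0.1 off [548.4 -74.5 186.2] [179.94  -0.31 172.49] 53.900000000000006
(array([546.8, -76.3]), 25, np.float64(0.97), np.float64(81.6))
```

View pics/a3.png

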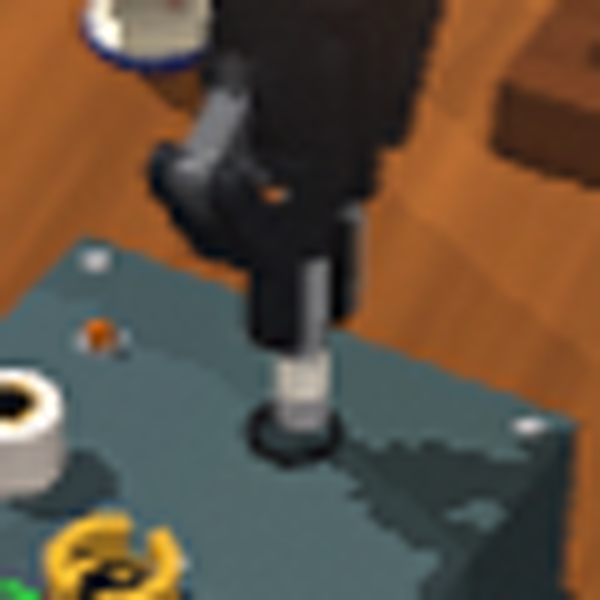

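>>> carry_out:
  deltas:
    - [1,-0.012,-0.004,0,0]
    - [1,-0.012,-0.004,0.04,0]
    - [1,-0.012,-0.004,0.08,0]
    - [1,-0.012,-0.004,0.11,0]
    - [1,-0.012,-0.004,0.11,0]

```text
time_s: 7.75
tool_pos: [551.8, -76.1, 173.5]
tool_rot: [180.0, 0.1, 172.5]
force: [-0.9, 0.9, -1.1]
finger_gap: 12.1
gripper_force: 40.0
```

>>> carry_out:
  deltas:
    - [1,0,0,0.04,0]
    - [1,0,0,0.08,0]
    - [1,0,0,0.12,0]
    - [1,0,0,0.12,0]

```text
time_s: 8.15
tool_pos: [551.1, -76.2, 153.0]
tool_rot: [180.0, -0.1, 172.5]
force: [-0.1, 0.4, 0.5]
finger_gap: 12.3
gripper_force: 40.1
```

Inside the well with no force; release and back off.

>>> carry_out:
  deltas:
    - [0.6,0,0,0,0]
    - [0.5,0,0,0,0]
    - [0.5,0,0,0,0]
    - [0.5,0,0,-0.1,0]
    - [0.5,0,0,-0.5,0]
    - [0.4,0,0,-0.8,0]
    - [0.3,0,0,-1,0]
    - [0.3,0,0,-1,0]

```text
time_s: 8.95
tool_pos: [554.0, -76.9, 311.1]
tool_rot: [-179.9, 0.6, 172.5]
force: [0.1, 0.1, 0.3]
finger_gap: 60.0
gripper_force: 0.0
```

```bash
python3 -c "
from h import *
go(500,120,304,195)
im,d=viewer.camera('side'); np.savez('side3.npz',im=im,d=d)
P=cloud('side',d); m=(np.hypot(P[...,0]-550,P[...,1]+76)<14)&(P[...,2]>80)&(P[...,2]<140)
q=P[m]; print(len(q),q.max(0),q.mean(0))
for r in models.pinpoint('side','new_fuse_mid')[:2]: print(r['confidence'],w('side',r['xyz']).round(1))"
```

```text
row [0.529  1.2541 0.0474] turn -0.1251 n 4.1 off [554.  -76.9 311.1] [-179.91    0.64  172.47] 53.900000000000006
19 [556.37632229 -69.11457678  87.44790156] [549.37686892 -75.56313125  84.33416015]
0.54 [ 484.8 -327.1    4.2]
0.46 [550.1 -77.   58.7]
```

>>> carry_out:
  deltas:
    - [0.2,0.35,1,0,0]
    - [0.2,0.35,1,0,0]
    - [0.2,0.35,1,0,0]
    - [0.2,0.35,1,0,0]

```text
time_s: 9.45
tool_pos: [516.9, 83.3, 302.8]
tool_rot: [179.9, -0.2, 172.8]
force: [0.2, -0.4, 0.3]
finger_gap: 68.6
gripper_force: 0.0
```

>>> carry_out:
  deltas:
    - [0.2,0.35,1,0,-0.1]
    - [0.2,0.35,1,0,-0.1]
    - [0.2,0.35,1,0,-0.1]
    - [0.2,0.35,1,0,-0.1]
    - [0.2,0.35,1,0,-0.1]
    - [0.2,0.35,1,0,-0.1]

```text
time_s: 10.05
tool_pos: [486.9, 234.1, 303.6]
tool_rot: [-180.0, -0.1, -169.6]
force: [0.9, -0.8, -0.8]
finger_gap: 68.5
gripper_force: 0.0
```

```bash
python3 -c "
from h import *
go(424.5,283,220,190)"
```

```text
row [0.3497 0.3962 0.5573] turn 0.0025 n 2.3 off [486.9 234.1 303.6] [-1.7995e+02 -1.0000e-01 -1.6956e+02] 53.900000000000006
```

>>> carry_out:
  deltas:
    - [0.2,0.35,0.396,0.55,0]
    - [0.2,0.35,0.396,0.55,0]
    - [0.2,0.35,0.396,0.55,0]
    - [0.2,0.35,0.396,0.55,0]
    - [0.2,0.35,0.396,0.55,0]
    - [0.2,0.35,0.396,0.55,0]
    - [0.2,0.35,0.396,0.55,0]

```text
time_s: 10.75
tool_pos: [426.3, 283.5, 223.6]
tool_rot: [180.0, 0.2, -169.6]
force: [0.0, 0.3, -0.4]
finger_gap: 68.4
gripper_force: 0.0
```

```bash
python3 -c "
from h import *
go(424.5,283,139,190)"
```

```text
row [ 0.0125 -0.0009  0.5638] turn 0.0021 n 1.7 off [426.3 283.5 223.6] [ 1.7996e+02  1.7000e-01 -1.6963e+02] 53.900000000000006
```

>>> carry_out:
  deltas:
    - [0.2,0.01,0,0.25,0]
    - [0.2,0.01,0,0.45,0]
    - [0.2,0.01,0,0.56,0]
    - [0.2,0.01,0,0.56,0]
    - [0.5,0.01,0,0.56,0]
    - [1,0.01,0,0.56,0]
    - [1,0.01,0,0.56,0]
    - [1,0.01,0,0.56,0]
    - [1,0.01,0,0.56,0]
    - [1,0.01,0,0.56,0]
  force: 60

```text
time_s: 11.75
tool_pos: [424.2, 284.0, 139.8]
tool_rot: [180.0, 0.2, -169.5]
force: [-0.5, -0.6, 5.1]
finger_gap: 35.0
gripper_force: 59.4
```

>>> carry_out:
  deltas:
    - [1,0,0,-0.2,0]
    - [1,0,0,-0.5,0]
    - [1,0,0,-0.8,0]
    - [1,0,0,-0.87,0]
    - [1,0,0,-0.87,0]
    - [1,0,0,-0.87,0]
  force: 100

```text
time_s: 12.35
tool_pos: [422.5, 283.4, 267.7]
tool_rot: [-180.0, -0.1, -169.5]
force: [-0.7, 0.1, -1.1]
finger_gap: 34.2
gripper_force: 99.6
```

```bash
python3 -c "
from h import *
im,d=viewer.camera('side'); np.savez('side4.npz',im=im,d=d)
im2,d2=viewer.camera('top'); np.savez('top4.npz',im=im2,d=d2)
go(564.5,18.6,270,159.3)
f=lambda m,u,v,r:cv2.resize(m[v-r:v+r,u-r:u+r],(400,400),interpolation=2)
u,v=px('side',[424,284,190])[0].astype(int);u2,v2=px('top',[424,284,200])[0].astype(int);print(u,v,u2,v2)
cv2.imwrite('pics/a4.png',np.hstack([f(im,u,v,45),f(im2,u2,v2,45)])[...,::-1])
print(cyl('side',dict(d=d),(424,284),18,165,185,26))"
```

```text
row [-0.6136 -1.9067 -0.0221] turn 0.1732 n 6.0 off [422.  283.1 266.7] [-179.95   -0.2  -169.53] 53.900000000000006
335 273 204 260
(array([422.3, 281.6]), 108, np.float64(0.63), np.float64(165.0))
```

View pics/a4.png

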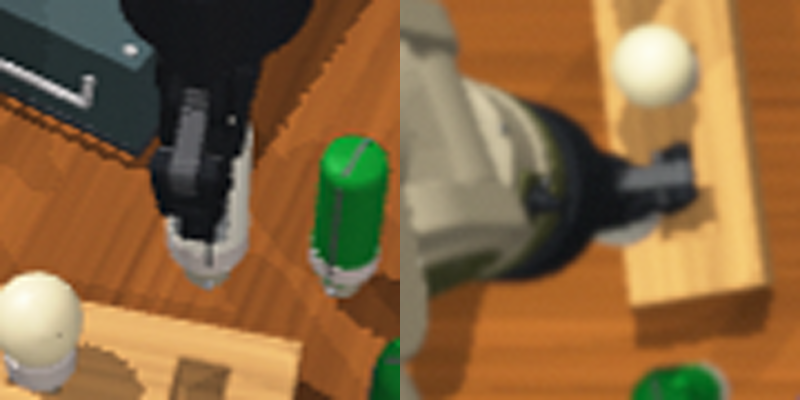

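>>> carry_out:
  deltas:
    - [1,-0.31,-0.95,0,0]
    - [1,-0.31,-0.95,0,0]
    - [1,-0.31,-0.95,0,0]
    - [1,-0.31,-0.95,0,0]

```text
time_s: 12.85
tool_pos: [496.6, 147.2, 266.6]
tool_rot: [-179.9, -0.1, -169.9]
force: [-0.5, 0.2, -1.9]
finger_gap: 34.4
gripper_force: 99.9
```

>>> carry_out:
  deltas:
    - [1,-0.3,-0.95,0,0.173]
    - [1,-0.3,-0.95,0,0.173]
    - [1,-0.3,-0.95,0,0.173]
    - [1,-0.3,-0.95,0,0.173]
    - [1,-0.3,-0.95,0,0.173]
    - [1,-0.3,-0.95,0,0.173]
    - [1,-0.3,-0.95,0,0.173]

```text
time_s: 13.55
tool_pos: [564.0, 21.1, 268.0]
tool_rot: [-180.0, -0.1, 159.5]
force: [-0.9, 0.4, -0.4]
finger_gap: 34.5
gripper_force: 99.9
```

```bash
cat > look.py <<'E'
from h import *
import sys
n,u,v,r=sys.argv[1],*map(int,sys.argv[2:5]); z0,z1=map(float,sys.argv[5:7])
im,d=viewer.camera('side'); np.savez(f'side_{n}.npz',im=im,d=d)
go(564.5,18.6,float(sys.argv[7]),159.3)
print('lamp',cyl('side',dict(d=d),(565,18),18,z0,z1,26))
cv2.imwrite(f'pics/{n}.png',cv2.resize(im[v-r:v+r,u-r:u+r],(600,600),interpolation=2)[...,::-1])
E
python3 look.py b1 320 185 35 164 184 260
python3 - <<'E'
from h import *
P=cloud('side',np.load('side0.npz')['d'])
# socket from first pictures
D=np.load('side0.npz'); print('socket',cyl('side',D,(564,18),16.8,84,103,24))
print(px('side',[[564.5,18.6,105],[564.5,18.6,140]]))
E
```

```text
row [-0.0083 -0.0151  0.0554] turn 0.0011 n 0.2 off [564.1  21.2 268.3] [-1.8000e+02 -5.0000e-02  1.5951e+02] 53.900000000000006
lamp (array([563.4,  18.5]), 99, np.float64(0.91), np.float64(164.1))
socket (array([562. ,  18.1]), 111, np.float64(3.41), np.float64(84.2))
[[320.59628981 197.59594261]
 [320.46630154 187.44822214]]
```

View pics/b1.png

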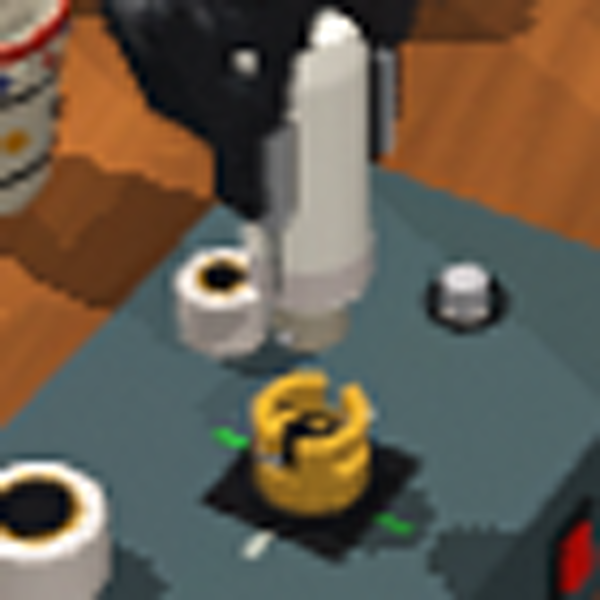

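Run:
```python
from h import *
im=np.load('side_b1.npz')['im']
g=im.astype(int).mean(-1).astype(int)
for v in range(170,192,2): print(v,g[v,312:334])
hsv=cv2.cvtColor(im,cv2.COLOR_RGB2HSV); y=(hsv[...,0]>15)&(hsv[...,0]<32)&(hsv[...,1]>150)&(hsv[...,2]>90)
for v in range(192,212,2):
    c=np.flatnonzero(y[v,305:337])+305; print(v,c.min() if len(c) else 0,c.max() if len(c) else 0)
```

```text
170 [ 22  22  22  45  91 110 105 116 175 174 174 174 172 168 165 141  89  85
  87  87  89  91]
172 [ 22  24  24  36  77 112 106 116 176 173 174 173 172 169 164 144  93  84
  85  86  86  86]
174 [ 43  13  15  31  72 108 111 130 174 173 173 173 172 168 164 143  96  92
  93  85  86  87]
176 [105 141 153 115  98 110 138 169 172 173 173 174 173 169 164 145 106  93
  95  95  93  85]
178 [ 91 137 184 156 118 108 169 169 171 173 172 173 172 168 163 150 117  93
  95  94  96  95]
180 [185 221 146 144 111  95 170 169 172 173 173 174 172 167 152 134 112  94
  96  96  95  96]
182 [ 22  82 143 138 120  93 143 144 147 149 149 150 149 146 143 131  99  94
  96  95  96  96]
184 [209 242 238 154 127 118 140 144 146 148 149 151 149 153 148 105  93  96
  95  95  95  92]
186 [128 131 150 138 114 102 115 128 139 143 140 131 114 100  93  94  96  95
  96  96  97  97]
188 [132 152 149 132  88  98 119 117 114 120 120 118 111  99  95  95  95  95
  95  96  96  95]
190 [157 158 140  68  57  66  88 104 115 120 111 105  95  95  95  95  96  95
  96  95  95  95]
192 0 0
194 317 322
196 315 326
198 315 327
200 315 326
202 316 327
204 315 327
206 315 326
208 317 325
210 0 0
```

Run:
```python
from h import *
im=np.load('side_b1.npz')['im'];g=im.astype(int).mean(-1).astype(int)
for v in range(198,208,2): print(v,g[v,310:332], im[v,310:332,0]-im[v,310:332,2].astype(int))
th=np.radians(np.arange(0,360,3))
for A in((564,19.5),(564.5,18.6)):
  for z,R in((155,18),(170,18),(92,16.8),(98,16.8)):
    u=px('side',np.c_[A[0]+R*np.cos(th),A[1]+R*np.sin(th),0*th+z]); c=px('side',[*A,z])[0]
    print(A,z,'edges',u[:,0].min().round(2),u[:,0].max().round(2),'c',c.round(2))
  for s in(70,75,81,87,92):
    p=[[A[0]+18*np.cos(np.radians(s)),A[1]+18*np.sin(np.radians(s)),z] for z in(146,155,165)]; print('seam',s,px('side',p).round(1).tolist())
```

```text
198 [ 86  87  94  83 123 158 136 136 156 110  46  48  56  75  95 115 153 170
 146  93  95  95] [-24 -24 -27 -32  67 195 165 164 187 136  44  48  57  82  87  96 190 145
  11 -29 -24 -25]
200 [ 90 103  90  84  90 114 147 120  35   8  10  32  46  49 125 164 152 106
  96  96  97  97] [-15 -18 -24 -30  12 148 180 145  23 -16 -15  11  31  35 137 190 188  83
 -36 -29 -26 -24]
202 [ 92  88  83  42  63 114  92  81  20  74 137 135 134 127  97  87 107 129
  35  29  37  58] [-26 -24 -22  -8  35  87 121 102   6  88 166 162 162 154 118 108 134 157
  10  -8  -7 -13]
204 [ 93  67  24  19  42  98 132 103  57  59  94  93  93 105 140 160 138  80
  24  19  27  25] [-25 -16  -2  -4  30  96 106  58  64  68 115 115 116 129 171 189 167 100
   7  -4  -2  -1]
206 [ 40  25  25  24  35  70  91  91  96 103  91  94  94  96  95  93  86  60
  16  16  16  21] [ -8  -1  -2  -5  19  74 114 112 118 129 112 117 116 116 116 114 105  62
  -5  -2  -1  -4]
(564, 19.5) 155 edges 313.18 327.74 c [320.46 183.23]
(564, 19.5) 170 edges 313.04 327.76 c [320.4  178.64]
(564, 19.5) 92 edges 314.17 327.21 c [320.69 201.52]
(564, 19.5) 98 edges 314.13 327.21 c [320.67 199.85]
seam 70 [[315.6, 189.6], [315.5, 186.9], [315.4, 183.8]]
seam 75 [[316.1, 189.9], [316.0, 187.1], [315.9, 184.1]]
seam 81 [[316.7, 190.1], [316.6, 187.4], [316.6, 184.4]]
seam 87 [[317.4, 190.4], [317.3, 187.7], [317.2, 184.6]]
seam 92 [[317.9, 190.5], [317.9, 187.8], [317.8, 184.8]]
(564.5, 18.6) 155 edges 313.13 327.69 c [320.41 182.95]
(564.5, 18.6) 170 edges 313.0 327.7 c [320.35 178.36]
(564.5, 18.6) 92 edges 314.13 327.16 c [320.64 201.25]
(564.5, 18.6) 98 edges 314.09 327.16 c [320.62 199.57]
seam 70 [[315.5, 189.3], [315.5, 186.6], [315.4, 183.5]]
seam 75 [[316.0, 189.6], [315.9, 186.9], [315.9, 183.8]]
seam 81 [[316.6, 189.9], [316.6, 187.2], [316.5, 184.1]]
seam 87 [[317.3, 190.1], [317.3, 187.4], [317.2, 184.3]]
seam 92 [[317.9, 190.3], [317.8, 187.6], [317.8, 184.5]]
```

>>> carry_out:
  deltas:
    - [1,-0.01,-0.016,0.1,0]
    - [1,-0.01,-0.016,0.19,0]
    - [1,-0.01,-0.016,0.19,0]
    - [1,-0.01,-0.016,0.19,0]

```text
time_s: 14.0
tool_pos: [565.0, 17.9, 240.3]
tool_rot: [180.0, -0.0, 159.4]
force: [-0.2, -0.4, -0.2]
finger_gap: 34.3
gripper_force: 99.9
```

```bash
python3 look.py b2 320 190 25 140 165 225
python3 - <<'E'
from h import *
im=np.load('side_b2.npz')['im'];g=im.astype(int).mean(-1).astype(int)
for v in range(180,196,2): print(v,g[v,310:332])
E
```

```text
row [0.0072 0.0032 0.1056] turn 0.0006 n 0.3 off [565.3  17.8 240.8] [1.7998e+02 4.0000e-02 1.5941e+02] 53.900000000000006
lamp (array([565. ,  15.6]), 105, np.float64(0.92), np.float64(140.4))
180 [ 45  17  22  24  21  28  61 107 103 109 175 173 173 174 172 169 164 145
 105  92  95  95]
182 [ 15  17  13  10  11  22  58 105 109 122 175 172 173 173 172 168 164 145
 105  94  95  96]
184 [204 178 211 231 180 135 104 103 135 167 173 173 174 174 172 169 164 151
 123  93  95  97]
186 [135 131 129 141 177 165 128  94 170 168 171 172 173 174 172 169 166 152
 110  93  95  95]
188 [124 124 123 128 142 144 128 103 168 170 173 175 174 177 173 157 144 135
 111  94  96  95]
190 [127 127 127 131 143 141 113  92 142 144 146 148 149 149 149 147 144 132
 100  94  96  95]
192 [ 78  50  50  50  48  72 121 142 140 145 147 148 150 151 155 153 118  95
  94  95  97  96]
194 [ 87  87  87  84  83  81  91 107  92 111 116 121 121 119 113 105 107  93
  96  96  95  95]
```

View pics/b2.png

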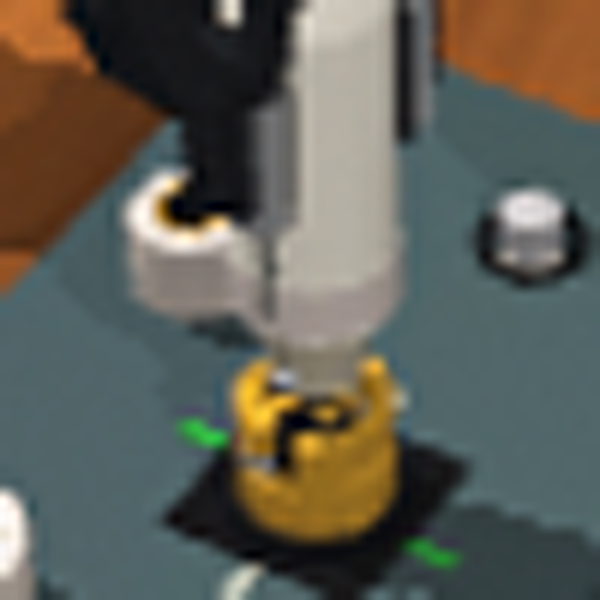

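>>> carry_out:
  deltas:
    - [1,0.002,0.003,0.03,0]
    - [1,0.002,0.003,0.05,0]
    - [1,0.002,0.003,0.07,0]
    - [1,0.002,0.003,0.07,0]

```text
time_s: 14.45
tool_pos: [564.9, 18.2, 229.2]
tool_rot: [179.9, -0.1, 159.4]
force: [-0.7, 2.7, -1.0]
finger_gap: 34.0
gripper_force: 100.2
```

>>> carry_out:
  deltas:
    - [1,0,0.005,0,0]
    - [1,0,0.005,0.02,0]
    - [1,0,0.005,0.035,0]
    - [1,0,0.005,0.035,0]

```text
time_s: 14.85
tool_pos: [565.3, 18.5, 224.1]
tool_rot: [180.0, -0.0, 159.3]
force: [0.6, 1.6, -1.7]
finger_gap: 34.4
gripper_force: 100.2
```

>>> carry_out:
  deltas:
    - [1,0,0.004,0.015,0]
    - [1,0,0.004,0.025,0]
    - [1,0,0.004,0.035,0]
    - [1,0,0.004,0.035,0]

```text
time_s: 15.25
tool_pos: [565.5, 18.7, 219.7]
tool_rot: [-180.0, 0.0, 159.3]
force: [-3.1, 1.8, 4.9]
finger_gap: 34.3
gripper_force: 100.2
```

>>> carry_out:
  deltas:
    - [1,0.004,0.003,0.01,0]
    - [1,0.004,0.003,0.02,0]
    - [1,0.004,0.003,0.03,0]
    - [1,0.004,0.003,0.03,0]
    - [1,0.004,0.003,0.03,0]

```text
time_s: 15.75
tool_pos: [565.3, 18.9, 215.6]
tool_rot: [-179.9, 0.1, 159.3]
force: [-3.2, -0.4, 6.8]
finger_gap: 34.2
gripper_force: 100.5
```

>>> carry_out:
  deltas:
    - [1,0.004,0,0.005,0]
    - [1,0.004,0,0.01,0]
    - [1,0.004,0,0.01,0]

```text
time_s: 16.05
tool_pos: [565.2, 18.9, 214.6]
tool_rot: [-179.9, 0.2, 159.3]
force: [-3.8, -1.2, 8.7]
finger_gap: 33.8
gripper_force: 100.5
```

```bash
python3 -c "
from h import *
s=manip.observe();print({k:np.round(s[k],2) for k in('tool_pos','tool_rot','force','torque')})"
```

```text
{'tool_pos': array([565.17,  18.93, 214.58]), 'tool_rot': array([-1.7992e+02,  1.6000e-01,  1.5930e+02]), 'force': array([-3.75, -1.18,  8.7 ]), 'torque': array([-0.19,  0.7 , -0.01])}
```

>>> carry_out:
  deltas:
    - [1,0.003,0,0,0.03]
    - [1,0.003,0,0,0.06]
    - [1,0.003,0,0,0.09]
    - [1,0.003,0,0,0.09]

```text
time_s: 16.45
tool_pos: [564.7, 19.4, 214.7]
tool_rot: [180.0, 0.1, 143.0]
force: [-3.4, 0.1, 8.3]
finger_gap: 34.4
gripper_force: 100.8
```

```bash
python3 -c "
from h import *
s=manip.observe();print({k:np.round(s[k],2) for k in('tool_pos','tool_rot','force','torque')})"
```

```text
{'tool_pos': array([564.74,  19.4 , 214.67]), 'tool_rot': array([1.7999e+02, 1.5000e-01, 1.4301e+02]), 'force': array([-3.35,  0.1 ,  8.27]), 'torque': array([0.07, 0.82, 0.04])}
```

>>> carry_out:
  deltas:
    - [1,0.003,0,0,0.04]
    - [1,0.003,0,0,0.08]
    - [1,0.003,0,0,0.12]
    - [1,0.003,0,0,0.12]
    - [1,0.003,0,0,0.12]

```text
time_s: 16.95
tool_pos: [564.7, 19.5, 214.7]
tool_rot: [179.9, 0.2, 121.5]
force: [-3.1, -0.1, 8.3]
finger_gap: 34.2
gripper_force: 100.8
```

```bash
python3 -c "
from h import *
s=manip.observe();print({k:np.round(s[k],2) for k in('tool_pos','tool_rot','force','torque')})"
```

```text
{'tool_pos': array([564.67,  19.51, 214.67]), 'tool_rot': array([1.7992e+02, 1.7000e-01, 1.2152e+02]), 'force': array([-3.09, -0.14,  8.32]), 'torque': array([-0.02,  0.59,  0.15])}
```

>>> carry_out:
  deltas:
    - [1,0,0,0,0.04]
    - [1,0,0,0,0.08]
    - [1,0,0,0,0.12]
    - [1,0,0,0,0.16]
    - [1,0,0,0,0.2]
    - [1,0,0,0,0.23]
    - [1,0,0,0,0.26]
    - [1,0,0,0,0.26]
  force: 110

```text
time_s: 17.75
tool_pos: [564.8, 19.4, 214.7]
tool_rot: [179.8, 0.1, 74.6]
force: [-2.1, -1.0, 7.9]
finger_gap: 34.2
gripper_force: 108.2
```

```bash
python3 -c "
from h import *
s=manip.observe();print({k:np.round(s[k],2) for k in('tool_pos','tool_rot','force','torque')})
im,d=viewer.camera('side');np.savez('side_c.npz',im=im,d=d)
g=im.astype(int).mean(-1).astype(int)
for v in range(186,200,2): print(v,g[v,308:334])
print(px('side',[565,19,130]))"
```

```text
{'tool_pos': array([564.84,  19.41, 214.71]), 'tool_rot': array([1.798e+02, 8.000e-02, 7.462e+01]), 'force': array([-2.06, -1.01,  7.85]), 'torque': array([-0.19,  0.44,  0.25])}
186 [131 131 135 131 125 126 157 166 161 159 162 166 170 174 169 125  64 109
  97  16  21  22  22  24  61 100]
188 [124 122 124 124 123 131 156 165 160 158 162 167 170 173 167 121  64 110
  98  16  22  21  24  56  97  97]
190 [127 126 127 128 125 133 160 166 159 157 163 167 169 173 168 123  61 107
  99  26  27  67  97  97  96  95]
192 [ 85  87  77  48  49  72 135 168 159 158 162 167 170 172 175 175 164 143
 126 104  94  96  96  97  95  95]
194 [ 86  86  86  86  85  93 138 169 158 156 163 166 170 172 173 173 172 172
 153  98  86  96  96  96  96  96]
196 [ 85  85  86  85  84  95 128 151 167 167 183 169 172 174 174 175 172 159
 138 107  83  94  96  95  96  96]
198 [ 85  86  85  85  85  84 106 144 137 133 137 142 146 148 149 148 147 148
 145 153 159  94  94  96  96  95]
[[320.25976875 190.44610071]]
```

>>> carry_out:
  deltas:
    - [1,0,0,0,0.015]
    - [1,0,0,0,0.025]
    - [1,0,0,0,0.025]
    - [1,0,0,0,0.025]

```text
time_s: 18.2
tool_pos: [564.8, 19.4, 214.7]
tool_rot: [179.8, 0.1, 70.2]
force: [-2.2, 0.1, 7.4]
finger_gap: 34.0
gripper_force: 108.2
```

```bash
python3 -c "
from h import *
s=manip.observe();print({k:np.round(s[k],2) for k in('tool_pos','tool_rot','force','torque')})"
```

```text
{'tool_pos': array([564.84,  19.42, 214.71]), 'tool_rot': array([1.7979e+02, 6.0000e-02, 7.0240e+01]), 'force': array([-2.21,  0.06,  7.38]), 'torque': array([-0.16,  0.46,  0.29])}
```

>>> carry_out:
  deltas:
    - [1,0,0,0,0.015]
    - [1,0,0,0,0.02]
    - [1,0,0,0,0.02]
    - [1,0,0,0,0.02]

```text
time_s: 18.6
tool_pos: [564.8, 19.4, 214.7]
tool_rot: [179.8, 0.1, 66.7]
force: [-2.4, -0.8, 7.9]
finger_gap: 34.3
gripper_force: 108.3
```

```bash
python3 -c "
from h import *
s=manip.observe();print({k:np.round(s[k],2) for k in('tool_pos','tool_rot','force','torque')})
im,d=viewer.camera('side');P=cloud('side',d)
print(cyl('side',dict(d=d),(565,18),18,113,132,26))
m=(np.hypot(P[...,0]-550,P[...,1]+76)<14)&(P[...,2]>80)&(P[...,2]<120);print(P[m].mean(0),P[m].max(0))"
```

```text
{'tool_pos': array([564.82,  19.36, 214.7 ]), 'tool_rot': array([1.7978e+02, 6.0000e-02, 6.6670e+01]), 'force': array([-2.42, -0.81,  7.85]), 'torque': array([-0.21,  0.44,  0.58])}
(array([563.5,  17.3]), 80, np.float64(0.91), np.float64(113.6))
[549.20359252 -75.92535631  84.21059633] [555.0432013  -68.59811621  87.47813238]
```

>>> carry_out:
  deltas:
    - [1,0,0,0,0]
    - [1,0,0,0,0]
    - [1,0,0,0,0]
    - [1,0,0,0,0]
    - [1,0,0,0,0]

```text
time_s: 19.15
tool_pos: [564.8, 19.4, 214.7]
tool_rot: [179.8, 0.1, 66.7]
force: [-1.7, -1.2, 7.9]
finger_gap: 34.2
gripper_force: 108.3
```

```bash
python3 -c "
from h import *
s=manip.observe();print(s['torque'],s['force'],s['gripper_force']);print(manip.job_done())"
```

```text
[-0.26248569  0.51344481  0.57704582] [-1.74780763 -1.21055511  7.94032022] 108.26072931289673
the job is handed in; nothing more can be done
None
```

I handed the job in at about 19 s of the 67 s allowed. The new fuse is home in the well and released, and the tube lamp is pressed in and turned to the stop (twist torque rose to 0.58 N m) and still gripped at 108 N. The system gave no verdict back.

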